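# Work the prop wedge out of a spring press

### The job

The sprung foot of the small blue bench press is propped up on a red steel wedge that is jammed tight under it. Work the wedge loose by rocking its yellow post from side to side, to the left, to the right and to the left again at the least, swinging it well over each time while the foot still presses on it, until it slides free towards you and the foot comes down. Leave the wedge lying flat on the press's bed plate, clear of the foot, and leave the other things on the bench where they are.

Things in the scene. Friction and masses are not known exactly. Their poses are not given: they have to be found in the camera images.
- press: Small bench press, bolted down; place and yaw vary. Origin on the bench top, below the middle of the foot. Its x axis points from the open front (robot's side) to the back, y to the left, z up. Grey bed plate: x -200 to +55 mm, y -60 to +60, top at z = 20. The steel foot, x -20 to +20, 56 mm wide, hangs between two columns (x -15 to +15, inner faces y = +-32).
- press_bar (a point): Middle of the top of the press's blue crossbar, 88 mm above the bench over the origin; the bar spans press x -19 to +19, y -46 to +46 mm, z 72 to 88. The foot's guide rod rises through it, to 108 mm above the bench at most.
- pin_left (a point): Top of the left fixed steel guide pin: 10 mm diameter, press x = -36, y = +32 mm, top 42 mm above the bench. The two pins stop the wedge's swing.
- pin_right (a point): Top of the right guide pin, the same at y = -32 mm.
- press_foot (a joint): Height of the sprung foot (m): 0 = down on its stop, its sole then 2 mm (back) to 12 mm (front) above the bed; propped by the wedge it reads about 0.0065 to 0.0085 at the start. A spring and its weight press it down with about 16 N at 0 and 8 N more per mm. The sole slopes like the wedge, so 4 mm of wedge drawn out lowers it 1 mm.
- wedge: Loose red steel wedge, about 0.5 kg, 141 mm long, 36 mm wide. Origin at the middle of its underside; +x towards the thin nose, which points to the back of the press; z up. Nose 5 mm thick at x = +70.5; the top rises 1 in 4 to 21 mm at x = +6.5 and is level from there to the tail. At the start it lies flat on the bed under the foot, within 0.05 rad of the press's x axis.
- wedge_tail_end (a point): Middle of the upper edge of the wedge's tail end (wedge x = -70.5, z = 21 mm). The wedge is tight: friction about 0.3, so a straight pull takes some 20 to 35 N; a push of 8 to 20 N sideways on the post swings it about a point under the foot, and as it swings its taper makes it creep out 2 or 3 mm a swing towards the front. With the foot below 3 mm a light straight pull draws it out.
- wedge_post (a point): Middle of the top end of the wedge's upright yellow post: 16 mm diameter, on a 24 mm collar 4 mm high on the wedge's level tail, at wedge x = -57.5, y = 0; bare from 25 to 66 mm above the wedge's underside (45 to 86 mm above the bench). It starts 86 to 93 mm in front of the press's origin.
- wedge_nose (a point): Middle of the lower edge of the wedge's thin nose (wedge x = +70.5, z = 0). The wedge is clear of the foot when this lies in front of foot_front.
- foot_front (a point): Fixed point on the bed's top directly below the front edge of the foot (press x = -20, y = 0, z = 20 mm).
- cast_foot: Bystander: small dark grey casting with sloped shoulders, 38 x 45 x 50 mm, standing on the bench to the left of the press. Origin at the middle of its underside.
- bolt: Bystander: dark hexagon bolt, 41 mm long, standing on its 19 mm head on the bench to the left of the press. Origin at the middle of its underside.
- hex_key: Bystander: dark bent hex key, 40 x 139 x 8 mm, flat on the bench to the right of the press. Origin at the middle of its underside; its length is along its own y.
- marker: Bystander: black and blue marker pen, 133 mm long, 17 mm thick, flat on the bench to the right of the hex key. Origin at the middle of its underside; its length is along its own y.
Mind the look-alikes: they are no part of the job. Of the things shaped like the wedge, the red one is meant.

How it is judged:
On the way, in this order (a step that is already met when the one before it is completed fails the run):
1. the post is swung to the left (over 12 mm from the press's middle line) with the foot still on the wedge (y of wedge_post in the frame of press above 0.012 m and value of joint press_foot above 0.0008 m), for 0.05 s.
2. then to the right (over 12 mm), the foot still on the wedge (y of wedge_post in the frame of press below -0.012 m and value of joint press_foot above 0.0008 m), for 0.05 s.
3. then to the left again (over 12 mm), the foot still on the wedge (all of step 1), for 0.05 s.
At the end, for the whole second after the job is handed in: The foot is down on its stop (within 0.8 mm), the wedge's nose lies in front of the foot (3 mm or more), and the wedge lies flat on the bed plate (within 0.1 rad), upright post up, at rest (value of joint press_foot below 0.0008 m and x of wedge_nose in the frame of foot_front below -0.003 m and z of wedge in the frame of press between 0.015 and 0.026 m and angle between wedge's own z axis and vertical below 0.1 rad and linear speed of wedge below 0.01 m/s); the robot touches nothing.
It fails at once if the cast foot is shifted by more than 25 mm (distance of cast_foot from where it was at the start of the episode above 0.025 m).
It fails at once if the bolt is shifted by more than 25 mm (distance of bolt from where it was at the start of the episode above 0.025 m).
It fails at once if the hex key is shifted by more than 25 mm (distance of hex_key from where it was at the start of the episode above 0.025 m).
It fails at once if the marker is shifted by more than 25 mm (distance of marker from where it was at the start of the episode above 0.025 m).
It also fails if it takes over 61 s, if anything falls off the work surface, if the arm or the gripper's body presses on something with over 40 N, if the wrist force passes 120 N, or if a joint passes its speed limit or range.

### The arm

A 7-joint arm with a two-finger parallel gripper is mounted at the origin on a cart in front of the work surface, level with it; the furniture and walls round the work are solid. World frame = base frame: x ahead of the robot, y to its left, z up, the work surface at z = 0. Lengths are in m, angles in rad, forces in N, time in s.
With the tool pointing down it reaches from about 0.425 to 1.025 m from the base axis. Payload 9.4 kg.
Tool frame: the origin (TCP) lies on the centre line of the jaws, within the pads' length; the fingertips stand 8 mm ahead of it and the grasp point (between the pads) lies 11 mm behind it (arm.tip_extent is the z of the fingertips in the tool frame, in m); z points along the fingers, y is the direction in which the jaws open and shut (so a half turn about z gives the same grasp; the last joint's range is limited). The gripper opens to 85 mm and grips with 20 to 120 N. Pads are 22 mm wide; open, the fingers measure 114 mm over their backs; the gripper's body (76 mm by 85 mm) begins 54 mm behind the grasp point. The pads swing forward as they close: fully open they stand 13 mm farther back than shut.
Start: joints at [1.188, 0.599, -0.003, 1.599, 0.002, 0.943, -0.08], TCP at [0.218, -0.691, 0.239] pointing down, gripper open.
Joint ranges: [-2.57, 2.57], [-0.35, 1.97], [-1.29, 1.29], [0.11, 2.56], [-1.05, 4.19], [0.11, 1.86], [-2.63, 2.63]. Speed limits (rad/s): [2.22, 2.22, 3.01, 3.01, 3.14, 3.14, 3.14].

### API

Orientations are given as a rotation vector (axis times angle).
In Python, from cell import arm gives the robot as it stands.
- The arm moves only by the tool send_rows, never from a script. Its argument "targets" is a list of rows, each a list of 7 numbers: the shift along the world's x, y, z in mm, then the turn, a rotation vector about the world's x, y, z in units of 8 degrees (1.0 is 8 degrees), then the finger opening in mm, from 0 to 85.4. A call has exactly 8 rows; each row is the pose to reach, as a shift and turn from the pose measured when the call began; what a row does not reach only later rows make up. A row lasts 1/10 s, in which the tool goes at most 50 mm and 8.59 degrees, less where a joint would pass 70% of its speed; a pose out of reach is approached as far as the arm can. A call with a gripper value outside its range is refused whole. The fingers move at their own pace and stop on an object; "squeeze" is the grip in N (left out, the last holds). Time passes only in rows, so rows that repeat a pose let the fingers close, or fill a call up. It gives the time, the measured TCP pose, the force and the opening at its end, in the units of the state.
- arm.read_state(): the state, without advancing time (a new reading comes with each control period).
- arm.snapshot(name): name is "scene" or "top" or "wrist"; returns (picture, depth): 400x640x3 uint8, red, green, blue; 400x640 float32, m along the optical axis (not along the pixel's ray), 0 where there is no reading.
- arm.get_calibration(name): a dict with "fov_y" (degrees; the focal length in pixels is half the picture's height over the tangent of half this angle, whatever the lens; pixels are square), "cx", "cy" (the principal point, pixels), "R" (3x3) and "t" (3): a world point X has camera coordinates R X + t; the wrist camera has in their place "hand_eye" (4x4, takes a point from camera to tool coordinates, whose origin is the TCP and whose axes are the flange's). Camera axes: x right, y down, z forward; pixel columns grow to the right and rows downward; lengths in m; the calibration is good to about 2 mm. A picture is of the moment at which its call begins: read the wrist's pose just before it. get_calibration takes no time and is no camera call.
- arm.close_job(): hands the job in, once; it reports no verdict.
The state is a dict: "clock": time; "joint_pos": joint angles; "joint_velocities": joint speeds; "effort": joint torques, N m; "eef_pos": TCP position; "ee_rot": TCP orientation; "contact_force": force on the tool from outside, world axes, zero at the start; "wrist_torque": the same for the moment, N m; "opening": opening from 0.0 (shut) to 1.0 (fully open).
Only numpy, scipy, OpenCV 4.12 (cv2) and the standard library are available. Lean on these libraries where they do the work, as an engineer would, in place of code of your own. Each camera call takes 0.05 s, during which the arm holds its last target. There are 200 camera calls.

## Working session

There is one attempt and no reset: what is moved stays moved. The work goes in short steps, Python scripts to look and compute and a tool call to move; the robot and the scene stay as the last step left them, time stands still between calls to the robot, and variables do not carry over. Pictures are saved under pics/ and viewed, about 8 in all and at most 12, crops included, and the job is handed in when it is done.

Besides the shell and the picture viewer there is one more tool, called after "Request:" as name(argument=value, ...), one argument or row to a line, values as JSON. send_rows: Moves the arm, as the interface text tells. Its arguments: {"type":"object","properties":{"targets":{"type":"array","items":{"type":"array","items":{"type":"number"}}},"squeeze":{"type":"number"}},"required":["targets"]}

```bash
mkdir -p pics; ls
python3 - <<'E'
from cell import arm
import cv2,numpy as np
s=arm.read_state();print(s['clock'],s['eef_pos'],s['ee_rot'],s['opening'])
for n in('scene','top'):
    p,d=arm.snapshot(n);cv2.imwrite(f'pics/{n}0.png',p[:,:,::-1]);np.savez(f'{n}0.npz',p=p,d=d)
    c=arm.get_calibration(n);print(n,c)
print(arm.get_calibration('wrist'))
E
```

```text
pics
0.0 [ 0.21811142 -0.69092511  0.2384221 ] [-3.10342244e+00 -4.78323036e-01  5.86375310e-04] 0.9996215739678164
scene {'fov_y': 51.774550360340044, 'cx': 321.48362602277706, 'cy': 202.46559140243218, 'R': array([[-0.469131  , -0.88311755,  0.00441642],
       [-0.5353543 ,  0.28040733, -0.79672297],
       [ 0.70236164, -0.37613179, -0.60432855]]), 't': array([0.35614933, 0.34317981, 0.54275617])}
top {'fov_y': 46.90713063931302, 'cx': 312.6835325992377, 'cy': 196.82780482008812, 'R': array([[-2.00979042e-02, -9.99796603e-01, -1.68152819e-03],
       [-9.94839508e-01,  2.01654968e-02, -9.94369462e-02],
       [ 9.94506298e-02, -3.25623539e-04, -9.95042444e-01]]), 't': array([0.11788885, 0.56089749, 0.91082374])}
{'fov_y': 68.88934261230479, 'cx': 327.21821080521863, 'cy': 201.91076752350114, 'hand_eye': array([[-2.46535305e-04, -9.64732634e-01, -2.63231615e-01,
         6.64654688e-02],
       [ 9.99999961e-01, -2.02534263e-04, -1.94292323e-04,
         1.24160585e-03],
       [ 1.34126724e-04, -2.63231653e-01,  9.64732646e-01,
        -1.34259685e-01],
       [ 0.00000000e+00,  0.00000000e+00,  0.00000000e+00,
         1.00000000e+00]])}
```

View pics/top0.png

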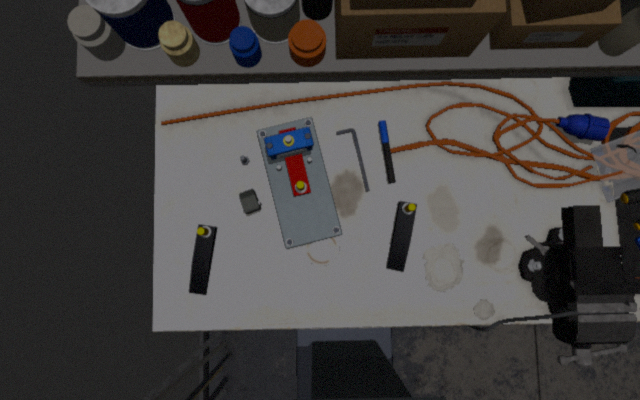

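View pics/scene0.png

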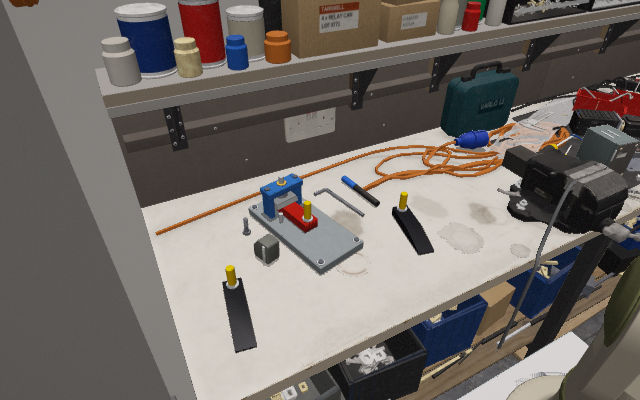

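```bash
cat > h.py <<'E'
import numpy as np,cv2
from cell import arm
def ray(n,uv,z):
    c=arm.get_calibration(n);f=200/np.tan(np.radians(c['fov_y']/2));R,t=np.array(c['R']),np.array(c['t'])
    o=-R.T@t;d=R.T@np.array([(uv[0]-c['cx'])/f,(uv[1]-c['cy'])/f,1]);return o+d*(z-o[2])/d[2]
def blobs(p,box,lo,hi,mn=8):
    x0,y0,x1,y1=box;h=cv2.cvtColor(np.ascontiguousarray(p[y0:y1,x0:x1]),cv2.COLOR_RGB2HSV)
    m=cv2.inRange(h,lo,hi);n,l,st,c=cv2.connectedComponentsWithStats(m)
    return [(c[i]+[x0,y0],st[i,:]+[x0,y0,0,0,0],np.argwhere(l==i)[:,::-1]+[x0,y0]) for i in range(1,n) if st[i,4]>=mn]
E
python3 - <<'E'
from h import *
a=np.load('top0.npz');p=a['p'];d=a['d']
for nm,lo,hi,z in(('yellow',(22,120,80),(35,255,255),.086),('blue',(100,120,50),(125,255,255),.088),('red',(0,150,60),(8,255,255),.041)):
    for c,st,pts in blobs(p,(245,110,350,255),lo,hi):
        r=cv2.minAreaRect(pts.astype(np.float32));b=cv2.boxPoints(r)
        print(nm,c.round(1),st,ray('top',c,z).round(4),'depth',d[int(c[1]),int(c[0])])
        print([ray('top',q,z)[:2].round(4) for q in b])
h=cv2.cvtColor(p,cv2.COLOR_RGB2HSV);
m=cv2.inRange(p[110:255,245:350],(60,60,60),(150,150,150))
# plate: distinguish from white bench by value
v=h[...,2];print(v[200,260:345:4],v[215,290:345:6])
im=p[100:260,230:400];cv2.imwrite('pics/crop1.png',cv2.resize(im,None,fx=4,fy=3.75,interpolation=cv2.INTER_CUBIC)[:,:,::-1])
E
```

```text
yellow [288.7 142.3] [284 138  10   8  31] [0.6642 0.1508 0.086 ] depth 0.878427
[array([0.6708, 0.1605]), array([0.6727, 0.1429]), array([0.6599, 0.1415]), array([0.658 , 0.1591])]
yellow [299.8 184.4] [296 181   8   8  47] [0.5819 0.1307 0.086 ] depth 0.8837268
[array([0.5885, 0.1379]), array([0.5882, 0.1245]), array([0.5747, 0.1248]), array([0.575 , 0.1382])]
blue [288.3 141.4] [264 127  50  29 744] [0.6655 0.1514 0.088 ] depth 0.8710153
[array([0.6743, 0.2002]), array([0.6945, 0.1111]), array([0.6573, 0.103 ]), array([0.6373, 0.1918])]
red [286.6 129.6] [279 128  16   5  19] [0.7007 0.157  0.041 ] depth 0.9580021
[array([0.6986, 0.173 ]), array([0.705 , 0.1421]), array([0.7023, 0.1415]), array([0.696 , 0.1725])]
red [296.6 171.5] [285 154  25  42 477] [0.6138 0.1379 0.041 ] depth 0.93175465
[array([0.6434, 0.1623]), array([0.651 , 0.1284]), array([0.5718, 0.111 ]), array([0.5644, 0.1446])]
[123 125 125 123 102 101 102 100 104 104 104 102 105 101  99 105 105 107
  96  96 101 100] [101 103 106 105 106 104 103 105 114 106]
```

View pics/crop1.png

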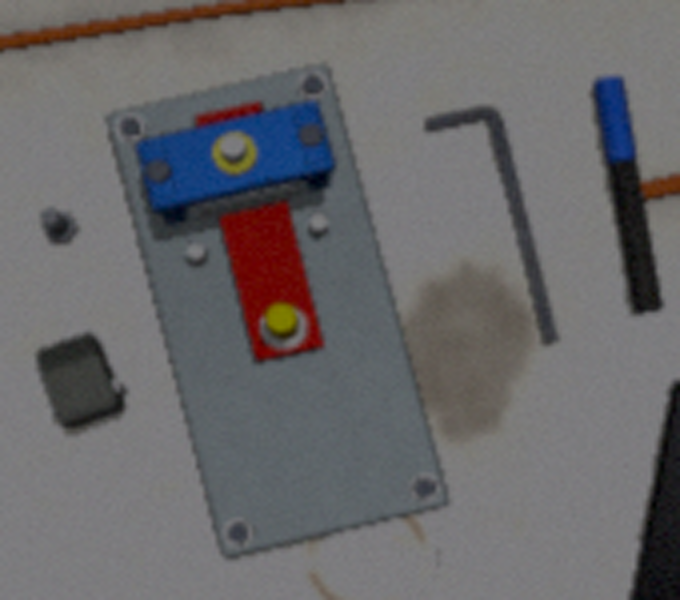

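Run:
```python
from h import *
P=[ray('top',q,.02)[:2] for q in((257,130.7),(312,117.3),(341.75,234.1),(286.25,248.5))]
P=np.array(P);print(P.round(4))
for i,j in((0,3),(1,2),(0,1),(3,2)): v=P[i]-P[j];print(np.linalg.norm(v).round(4),np.arctan2(v[1],v[0]).round(3))
yaw=.5*sum(np.arctan2(*(P[i]-P[j])[::-1]) for i,j in((0,3),(1,2)))
x=np.array([np.cos(yaw),np.sin(yaw)]);print('yaw',yaw,'origin from plate',P.mean(0)+x*.0725)
for q in((195,253),(318,223)): print('pin',ray('top',(q[0]/4+230,q[1]/3.75+100),.042).round(4))
for n in('scene','top'):
    c=arm.get_calibration(n);f=200/np.tan(np.radians(c['fov_y']/2))
    X=np.array(c['R'])@[.218,-.691,.238]+c['t'];print(n,X[:2]/X[2]*f+[c['cx'],c['cy']])
# scene-view post
p=np.load('scene0.npz')['p']
for c,st,_ in blobs(p,(240,170,330,240),(22,120,80),(35,255,255)): print('sc',c,st,ray('scene',(c[0],st[1]+1.5),.086))
# heights
d=np.load('top0.npz')['d'];c=arm.get_calibration('top');f=200/np.tan(np.radians(c['fov_y']/2))
v,u=np.mgrid[0:400,0:640];C=np.stack([(u-c['cx'])/f*d,(v-c['cy'])/f*d,d],-1)-c['t'];W=C@np.array(c['R'])
for y in np.arange(-.65,.2,.05):
    print(round(y,2),[ round(float(W[...,2][(abs(W[...,0]-x)<.04)&(abs(W[...,1]-y)<.025)&(d>0)].max(initial=-1)),2) for x in np.arange(.2,.7,.08)])
```

```text
[[0.7048 0.2198]
 [0.731  0.1046]
 [0.4865 0.0489]
 [0.4596 0.1624]]
0.2519 0.23
0.2508 0.224
0.1181 1.794
0.1166 1.803
yaw 0.22711760797379632 origin from plate [0.66610902 0.1502352 ]
pin [0.6227 0.1739 0.042 ]
pin [0.6378 0.1115 0.042 ]
scene [760.61099978 122.82403016]
top [845.25396568 399.81053095]
sc [281.         183.15789474] [277 181   9   5  19] [0.67242004 0.14746908 0.086     ]
sc [306.99186992 209.42276423] [304 200   7  19 123] [0.58362971 0.12763278 0.086     ]
-0.65 [-1.0, -1.0, -1.0, -1.0, -1.0, -1.0, -1.0]
-0.6 [-1.0, -1.0, -1.0, -1.0, 0.0, -1.0, 0.02]
-0.55 [-0.01, 0.0, 0.01, 0.02, 0.03, 0.03, 0.03]
-0.5 [0.01, 0.02, -1.0, 0.01, 0.01, 0.03, 0.06]
-0.45 [0.04, 0.14, 0.14, 0.13, 0.1, 0.02, 0.06]
-0.4 [0.06, 0.14, 0.14, 0.13, 0.11, 0.01, 0.3]
-0.35 [0.08, 0.14, 0.14, 0.13, 0.0, 0.02, 0.33]
-0.3 [-1.0, 0.08, 0.12, 0.04, 0.01, 0.02, 0.33]
-0.25 [-1.0, 0.04, 0.0, 0.0, 0.0, 0.01, 0.33]
-0.2 [-1.0, 0.0, 0.0, 0.01, 0.0, 0.01, 0.33]
-0.15 [-1.0, 0.0, 0.0, 0.0, 0.0, 0.0, 0.33]
-0.1 [-1.0, 0.0, 0.0, 0.02, 0.07, 0.0, 0.33]
-0.05 [-1.0, 0.01, 0.0, 0.02, 0.03, 0.02, 0.33]
0.0 [-1.0, 0.0, 0.01, 0.0, 0.0, 0.01, 0.33]
0.05 [-1.0, 0.0, 0.0, 0.0, 0.03, 0.03, 0.33]
0.1 [-1.0, 0.0, 0.0, 0.03, 0.02, 0.09, 0.37]
0.15 [-1.0, 0.0, 0.0, 0.03, 0.02, 0.09, 0.33]
```

Request:
send_rows(
  targets=[
    [18,41,0,0,0,0,85],
    [36,82,0,0,0,0,85],
    [55,123,0,0,0,0,85],
    [73,164,0,0,0,0,85],
    [91,205,0,0,0,0,85],
    [109,246,0,0,0,0,85],
    [128,288,0,0,0,0,85],
    [146,329,0,0,0,0,85],
  ],
  squeeze=100,
)

```text
clock: 0.9
eef_pos: [0.3646, -0.3601, 0.2384]
ee_rot: [-3.103, -0.478, 0.001]
contact_force: [0.7, 1.0, 0.1]
opening: 0.994
```

Request:
send_rows(
  targets=[
    [18,41,0,0,0,-0.1,85],
    [36,82,0,0,0,-0.2,85],
    [55,123,0,0,0,-0.3,85],
    [73,164,0,0,0,-0.4,85],
    [91,205,0,0,0,-0.5,85],
    [109,246,0,0,0,-0.57,85],
    [128,288,0,0,0,-0.57,85],
    [146,329,0,0,0,-0.57,85],
  ],
)

```text
clock: 1.7
eef_pos: [0.511, -0.0292, 0.2383]
ee_rot: [-3.12, -0.355, 0.001]
contact_force: [1.0, -0.1, -1.1]
opening: 0.994
```

Request:
send_rows(
  targets=[
    [18,40,-8,0,0,0,85],
    [36,80,-20,0,0,0,85],
    [54,120,-30,0,0,0,85],
    [70,158,-40,0,0,0,85],
    [71,161,-55,0,0,0,85],
    [71,161,-70,0,0,0,85],
    [71,161,-78,0,0,0,85],
    [71,161,-78,0,0,0,85],
  ],
)

```text
clock: 2.5
eef_pos: [0.5811, 0.131, 0.1591]
ee_rot: [-3.121, -0.354, 0.005]
contact_force: [-0.3, -0.2, 1.1]
opening: 0.998
```

```bash
cat >> h.py <<'E'
from scipy.spatial.transform import Rotation as Rn
def wcast(uv,z,s):
    c=arm.get_calibration('wrist');f=200/np.tan(np.radians(c['fov_y']/2));H=np.array(c['hand_eye'])
    T=np.eye(4);T[:3,:3]=Rn.from_rotvec(s['ee_rot']).as_matrix();T[:3,3]=s['eef_pos'];M=T@H
    d=M[:3,:3]@[(uv[0]-c['cx'])/f,(uv[1]-c['cy'])/f,1];o=M[:3,3];return o+d*(z-o[2])/d[2]
O=np.array([.666,.151]);YAW=.226;A=np.array([[np.cos(YAW),np.sin(YAW)],[-np.sin(YAW),np.cos(YAW)]])
def press(w): return A@(np.asarray(w)[:2]-O)
E
python3 - <<'E'
from h import *
s=arm.read_state();p,d=arm.snapshot('wrist');cv2.imwrite('pics/w1.png',p[:,:,::-1]);print(s['eef_pos'],s['ee_rot'],press(s['eef_pos']))
for nm,lo,hi,z in(('y',(22,120,60),(35,255,255),.086),('blue',(100,120,40),(125,255,255),.088)):
  for c,st,pts in blobs(p,(0,0,640,400),lo,hi,100): print(nm,c.round(),st,wcast(c,z,s).round(4),press(wcast(c,z,s)).round(4))
E
```

```text
[0.58110955 0.13096677 0.15911189] [-3.1207162  -0.35386341  0.00464566] [-0.0872208  -0.00050145]
y [320.  89.] [312  70  25  33 134] [0.6658 0.1542 0.086 ] [0.0005 0.0032]
y [328. 207.] [320 193  19  28 276] [0.5875 0.1303 0.086 ] [-0.0811 -0.0026]
y [ 93. 242.] [ 74 226  47  30 439] [0.5198 0.3002 0.086 ] [-0.109   0.1781]
y [540. 290.] [524 277  36  26 175] [ 0.558  -0.0505  0.086 ] [-0.1504 -0.1722]
blue [327.  86.] [ 258   56  139   61 6542] [0.6686 0.1497 0.088 ] [ 0.0023 -0.0018]
blue [542. 109.] [ 526   82   33   55 1056] [0.6866 0.0065 0.088 ] [-0.0123 -0.1455]
```

View pics/w1.png

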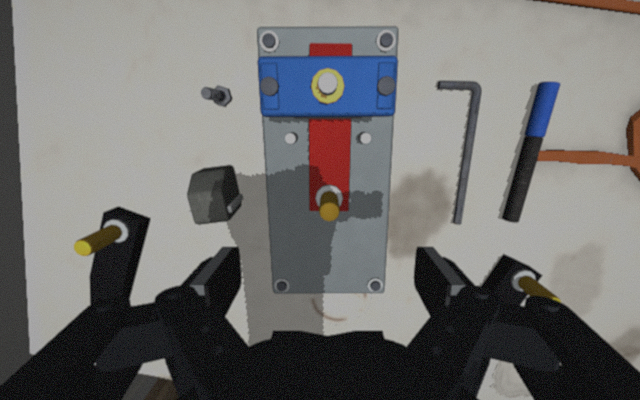

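Request:
send_rows(
  targets=[
    [1,0,-30,0,0,0,85],
    [1,0,-60,0,0,0,85],
    [1,0,-85,0,0,0,60],
    [1,0,-101,0,0,0,40],
    [1,0,-101,0,0,0,20],
    [1,0,-101,0,0,0,5],
    [1,0,-101,0,0,0,5],
    [1,0,-101,0,0,0,5],
  ],
  squeeze=100,
)

```text
clock: 3.35
eef_pos: [0.5835, 0.1305, 0.0606]
ee_rot: [-3.121, -0.352, -0.001]
contact_force: [-1.0, -2.2, 8.0]
opening: 0.162
```

Request:
send_rows(
  targets=[
    [0,0,0,0,0,0,5],
    [0,0,0,0,0,0,5],
    [0,0,0,0,0,0,5],
    [0,0,0,0,0,0,5],
    [0,0,0,0,0,0,5],
    [0,0,0,0,0,0,5],
    [0,0,0,0,0,0,5],
    [0,0,0,0,0,0,5],
  ],
)

```text
clock: 4.15
eef_pos: [0.5835, 0.1305, 0.0607]
ee_rot: [-3.121, -0.352, -0.001]
contact_force: [-0.0, -0.9, -3.1]
opening: 0.159
```

Request:
send_rows(
  targets=[
    [-1,4,0,0,0,-0.35,5],
    [-2,8,0,0,0,-0.7,5],
    [-3,12,0,0,0,-1.0,5],
    [-4,15,0,0,0,-1.3,5],
    [-4.5,17,0,0,0,-1.4,5],
    [-4.5,17,0,0,0,-1.4,5],
    [-4.5,17,0,0,0,-1.4,5],
    [-4.5,17,0,0,0,-1.4,5],
  ],
)

```text
clock: 4.95
eef_pos: [0.5783, 0.1443, 0.0608]
ee_rot: [3.138, 0.044, -0.002]
contact_force: [-0.2, -10.2, 0.7]
opening: 0.159
```

```bash
cat > look.py <<'E'
from h import *
import sys
s=arm.read_state();print(s['clock'],'tcp press',press(s['eef_pos']).round(4),'F press',(A@np.array(s['contact_force'])[:2]).round(1),s['contact_force'][2].round(1),'tau',s['wrist_torque'].round(2),s['opening'])
p,d=arm.snapshot('scene');cv2.imwrite('pics/s%s.png'%sys.argv[1],cv2.resize(p[160:280,210:370],None,fx=4,fy=4,interpolation=cv2.INTER_CUBIC)[:,:,::-1])
p,d=arm.snapshot('wrist');cv2.imwrite('pics/w%s.png'%sys.argv[1],p[:,:,::-1])
E
python3 look.py 2
```

```text
4.95 tcp press [-0.0869  0.0131] F press [-2.5 -9.9] 0.7 tau [-2.42  0.06  0.39] 0.15851756387141136
```

View pics/w2.png

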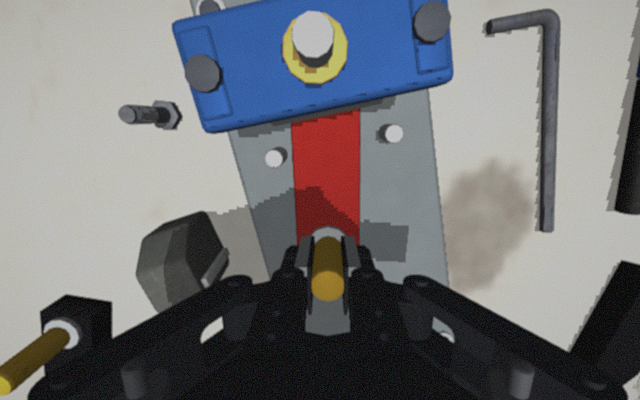

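Request:
send_rows(
  targets=[
    [-1,4,0,0,0,0,5],
    [-2,7,0,0,0,-0.2,5],
    [-2,8,0,0,0,-0.2,5],
    [-2,8,0,0,0,-0.2,5],
    [-2,8,0,0,0,-0.2,5],
    [-2,8,0,0,0,-0.2,5],
    [-2,8,0,0,0,-0.2,5],
    [-2,8,0,0,0,-0.2,5],
  ],
)

```text
clock: 5.85
eef_pos: [0.5769, 0.1483, 0.0609]
ee_rot: [3.135, -0.003, -0.001]
contact_force: [2.9, -11.8, -2.2]
opening: 0.162
```

```bash
python3 look.py 3
```

```text
5.85 tcp press [-0.0874  0.0173] F press [  0.2 -12.1] -2.2 tau [-2.77 -0.59  0.25] 0.1615466899470789
```

Request:
send_rows(
  targets=[
    [-3,-7,0,0,0,0.5,5],
    [-2,-14,0,0,0,1.0,5],
    [-1,-21,0,0,0,1.6,5],
    [1,-28,0,0,0,2.2,5],
    [2,-34,0,0,0,2.7,5],
    [4,-39,0,0,0,3.1,5],
    [4,-41,0,0,0,3.2,5],
    [4,-41,0,0,0,3.2,5],
  ],
)

```text
clock: 6.75
eef_pos: [0.5796, 0.1094, 0.0607]
ee_rot: [3.06, 0.694, -0.001]
contact_force: [-3.9, 6.5, -3.5]
opening: 0.158
```

```bash
python3 look.py 4
```

```text
6.75 tcp press [-0.0936 -0.0211] F press [-2.3  7.2] -3.5 tau [ 1.71  0.87 -0.29] 0.15825865101427372
```

Request:
send_rows(
  targets=[
    [-5,6,0,0,0,-0.5,5],
    [-7,13,0,0,0,-1.0,5],
    [-9,20,0,0,0,-1.6,5],
    [-11,27,0,0,0,-2.2,5],
    [-12,33,0,0,0,-2.7,5],
    [-13,39,0,0,0,-3.1,5],
    [-14,42,0,0,0,-3.3,5],
    [-14,42,0,0,0,-3.3,5],
  ],
)

```text
clock: 7.65
eef_pos: [0.5644, 0.15, 0.0608]
ee_rot: [3.135, -0.025, -0.006]
contact_force: [-2.8, -4.3, 1.4]
opening: 0.162
```

```bash
python3 look.py 5
```

```text
7.65 tcp press [-0.0992  0.0218] F press [-3.7 -3.5] 1.4 tau [-1.21  0.46  0.1 ] 0.1615334628463864
```

View pics/w5.png

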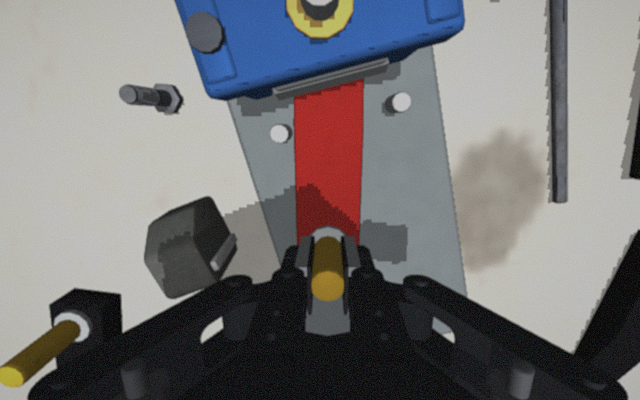

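Request:
send_rows(
  targets=[
    [-5,-8,0,0,0,0.5,5],
    [-4,-15,0,0,0,1.0,5],
    [-3,-22,0,0,0,1.6,5],
    [-1,-29,0,0,0,2.2,5],
    [1,-35,0,0,0,2.7,5],
    [2,-39,0,0,0,3.0,5],
    [2,-40,0,0,0,3.1,5],
    [2,-40,0,0,0,3.1,5],
  ],
)

```text
clock: 8.55
eef_pos: [0.5669, 0.1095, 0.0608]
ee_rot: [3.067, 0.647, -0.003]
contact_force: [3.0, -2.9, -7.1]
opening: 0.159
```

```bash
python3 -c "
from h import *
s=arm.read_state();print(press(s['eef_pos']),A@np.array(s['contact_force'])[:2])"
```

```text
[-0.10584697 -0.01820381] [ 2.30768349 -3.5110749 ]
```

Request:
send_rows(
  targets=[
    [-4,2,0,0,0,-0.3,5],
    [-8,5,0,0,0,-0.6,5],
    [-12,8,0,0,0,-0.9,5],
    [-16,11,0,0,0,-1.2,5],
    [-20,13,0,0,0,-1.5,5],
    [-24,13,0,0,0,-1.6,5],
    [-28,12,0,0,0,-1.6,5],
    [-28,12,0,0,0,-1.6,5],
  ],
)

```text
clock: 9.35
eef_pos: [0.5378, 0.1215, 0.061]
ee_rot: [3.12, 0.303, -0.006]
contact_force: [-1.2, 0.7, -1.1]
opening: 0.156
```

```bash
python3 -c "
from h import *
s=arm.read_state();print(press(s['eef_pos']),A@np.array(s['contact_force'])[:2])"
```

```text
[-1.31521032e-01 -7.81483813e-05] [-1.04786457  0.95976096]
```

Request:
send_rows(
  targets=[
    [-5,-1,0,0,0,0,5],
    [-10,-2,0,0,0,0,5],
    [-15,-3.5,0,0,0,0,5],
    [-20,-5,0,0,0,0,5],
    [-25,-6,0,0,0,0,5],
    [-31,-7,0,0,0,0,5],
    [-31,-7,0,0,0,0,5],
    [-31,-7,0,0,0,0,5],
  ],
)

```text
clock: 10.15
eef_pos: [0.5061, 0.1143, 0.0609]
ee_rot: [3.12, 0.303, -0.008]
contact_force: [-1.7, -0.9, -1.0]
opening: 0.158
```

```bash
python3 look.py 7
```

```text
10.15 tcp press [-1.64e-01  1.00e-04] F press [-1.9 -0.5] -1.0 tau [ 0.03  0.22 -0.02] 0.15808771666083507
```

View pics/w7.png

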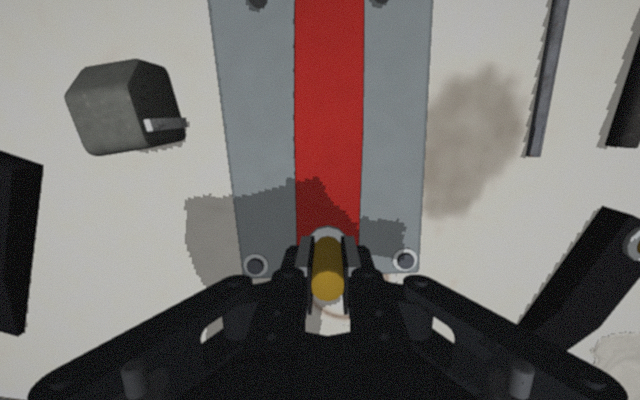

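Request:
send_rows(
  targets=[
    [0,0,0,0,0,0,25],
    [0,0,0,0,0,0,40],
    [0,0,0,0,0,0,55],
    [0,0,0,0,0,0,60],
    [0,0,0,0,0,0,60],
    [0,0,0,0,0,0,60],
    [0,0,20,0,0,0,60],
    [0,0,50,0,0,0,60],
  ],
)

```text
clock: 11.05
eef_pos: [0.5057, 0.1142, 0.1102]
ee_rot: [3.119, 0.303, -0.012]
contact_force: [0.7, -0.3, 1.3]
opening: 0.701
```

Request:
send_rows(
  targets=[
    [-10,0,40,0,0,0,60],
    [-20,0,80,0,0,0,60],
    [-30,0,110,0,0,0,60],
    [-30,0,130,0,0,0,60],
    [-30,0,130,0,0,0,60],
    [-30,0,130,0,0,0,60],
    [-30,0,130,0,0,0,60],
    [-30,0,130,0,0,0,60],
  ],
)

```text
clock: 11.85
eef_pos: [0.4753, 0.1141, 0.2391]
ee_rot: [3.119, 0.303, -0.015]
contact_force: [-0.2, -0.6, 0.1]
opening: 0.703
```

```bash
python3 look.py 8
python3 - <<'E'
from h import *
s=arm.read_state();w=cv2.imread('pics/w8.png')[:,:,::-1];s0=cv2.imread('pics/s8.png')
for c,st,pts in blobs(w,(200,0,440,400),(0,150,50),(8,255,255),200):
    print('red',c.round(),st); 
    for v in (st[1],): 
        q=pts[pts[:,1]<=v+2].mean(0);print('top edge',q,press(wcast(q,.0225,s)).round(4))
for c,st,_ in blobs(w,(200,0,440,400),(22,120,60),(35,255,255),80): print('y',c,press(wcast(c,.086,s)).round(4))
cv2.imwrite('pics/f.png',np.hstack([cv2.resize(s0,(480,360)),cv2.resize(w[:,:,::-1],(320,360))[:, :]]))
E
```

```text
11.85 tcp press [-0.1942  0.0067] F press [-0.3 -0.5] 0.1 tau [-0.03 -0.02 -0.04] 0.7031694840871933
red [332.  92.] [ 316   32   33  133 3643]
top edge [332.32222222  33.04444444] [-0.0375 -0.0065]
y [331.68947368 157.82105263] [-0.1628 -0.0009]
```

View pics/f.png

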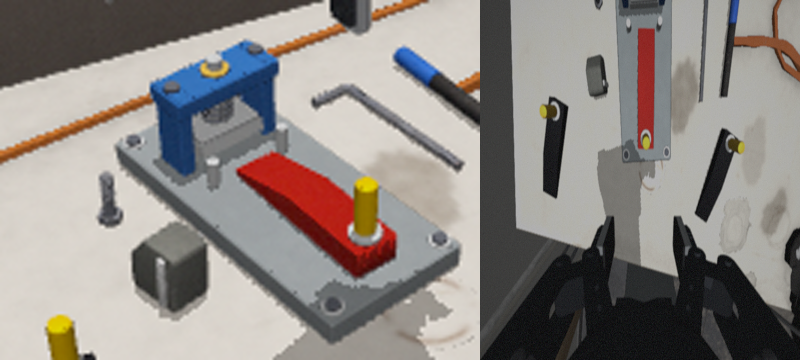

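The view shows the wedge lying flat on the bed and out in front of the foot. Its nose is at press x ≈ -37 mm, the foot is down, and the other things have not moved. I'm handing the job in.

```bash
python3 -c "
from cell import arm
arm.close_job();print(arm.read_state()['clock'])"
```

```text
the job is handed in; nothing more can be done
the job is handed in; nothing more can be done
```

I worked the red wedge out from under the press foot and handed the job in at about 12 s. No verdict was reported.

- **Swings:** I gripped the yellow post and rocked it left, right, left and right with a light pull, and drew the wedge straight out towards the robot. At the end of the four swings the gripper stood +17, -21, +22 and -18 mm from the press's middle line, and about -86 to -106 mm along it. I then opened the gripper and backed off.
- **Last checks:** The pictures show the wedge lying flat on the bed with its post up. Its nose is at press x ≈ -37 mm, about 17 mm in front of the foot's front edge, and the post is at ≈ -163 mm. The bystanders look undisturbed, and the contact force on the tool is about 0.
- **Not measured directly:** The foot looks down on its stop, but I judged that from the picture. That it was still on the wedge during the first three swings I worked out from how far the wedge had slid, about 12 mm by the end of the third.
- **Disagreements:** The gripper read about 13.6 mm on the 16 mm post, but it held throughout. Camera estimates of the same points differed by a few mm; the largest gap was about 6 mm for the post's position.

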